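# Open the filter hatch of the splint-trimming dust extractor

## Task

The filter of the bench dust extractor is due for a change. Lift the red grip exerciser off the extractor's slotted deck, where the hatch has to land, and set it down flat in the middle of the black non-slip mat without dropping it; turn both quarter-turn fasteners on the filter hatch anticlockwise, fully to unlocked, and only then swing the hatch up by its bar handle, over past vertical, and lower it gently all the way down onto the two rubber buffers on the deck and let go. Leave the kidney dish, the acrylic stand, the brass pulley wheel and the fingertip cap where they are.

Things in the scene. Friction and masses are not known exactly. Their poses are not given: they have to be found in the camera images.
- unit: Bench dust extractor: white steel box fixed to the counter, 220 (its x) x 350 mm (its y). Origin: centre of its underside; z up, -x front. Its +y half is the filter chamber, 112 mm high over the hatch; its -y half the slotted deck, 86 mm above the counter, so a 26 mm step runs along y = 0. On the deck at x = +-95, y = -160 stand two rubber buffers, 18 mm in diameter, 26 mm tall.
- hatch_hinge (a point): Middle of the hatch's hinge line, at (0, 0, 112) mm of the unit, fixed to the unit. The hinge line runs along the unit's x. The hatch is a flat white panel 220 x 175 x 6 mm, about 0.5 kg. Its hinge is nearly free: let go, the hatch falls to one side or the other.
- hatch (a joint): Hatch angle, rad: 0 closed, level over the filter chamber (reaching to the unit's +y); 1.57 upright; 3.14 folded right over, level and upside down on the two buffers (reaching to -y), which is its stop. It is locked while either fastener is not unlocked.
- hatch_handle (a point): Middle of the hatch's handle: round steel bar, 10 mm in diameter, 100 mm long (80 open between two end stubs), parallel to the hinge line, in the panel's plane, 40 mm beyond its free edge, 215 mm from the hinge. At (0, 215, 109) mm of the unit when closed, (0, -215, 115) when folded over. It can be gripped from above at every angle and turns between the fingers.
- fastener_front (a joint): Angle of the fastener nearer the unit's front, rad: 0 locked, 1.57 fully unlocked (end stop); grows anticlockwise seen from above the closed hatch. Stiff (0.05 N m), stays where left; its cam clears the frame from about 1.2. At 0 its wing lies along the unit's y (across the hatch's free edge), at 1.57 along the edge.
- fastener_front_wing (a point): Middle of the top of the front fastener's wing, on its turning axis, 20 mm above the hatch's outer face; with the hatch closed at (-55, 143, 132) mm of the unit; moves with the hatch. The wing is a dark steel bar 34 mm long, 10 mm thick, 17 mm high on a disc 30 mm in diameter, 3 mm high.
- fastener_rear (a joint): The same for the other fastener, farther from the unit's front: same shape, same turning direction and values.
- fastener_rear_wing (a point): Middle of the top of the rear fastener's wing; with the hatch closed at (55, 143, 132) mm of the unit.
- exerciser: Red rigid hand-grip exerciser lying flat, 0.16 kg, 145 x 126 x 32 mm, on the deck at first: a V of two round handles, 32 mm in diameter. Origin: middle of the underside; x along its symmetry line to the open end. Coil (36 mm wide) at x = -60; the handles leave it at +-22 degrees to x, from 34 to 128 mm from its centre, axes 16 mm up; 85 mm from the coil 30 mm are free between them.
- mat: Black rubber non-slip mat, 160 x 160 x 3 mm, stuck to the counter. Origin: centre of its underside; top 3 mm above the counter.
- dish: Stainless kidney dish, 180 mm along its y, 95 mm along its x, 47 mm high, loose on the counter. Origin: near its middle, on the underside. Not to be moved.
- stand: Slotted clear acrylic stand, 150 mm along its x and 110 mm along y, with three plastic squares of 125 mm standing across it (along y), 136 mm high in all, loose. Origin: centre of its underside. Not to be moved.
- pulley: Brass outrigger pulley wheel lying flat, 28 mm in diameter, 12 mm high, loose. Origin: centre of its underside. Not to be moved.
- cap: Hard black silicone fingertip cap standing on its open end, 20 mm in diameter, 27 mm high, loose. Origin: centre of its underside. Not to be moved.
There are look-alikes about, which are no part of the job. Of the things that look like the exerciser, the largest one is meant.

How it is judged:
By the outcome, as a careful person would: the job done as asked, in the order asked, and still so for the second after the job is handed in, with the robot touching nothing.
It also fails if it takes over 72 s, if anything falls off the work surface, if the arm or the gripper's body presses on something with over 40 N, if the wrist force passes 120 N, or if a joint passes its speed limit or range.

## Robot

A 6-joint arm with a two-finger parallel gripper is mounted at the origin on the work surface. World frame = base frame: x ahead of the robot, y to its left, z up, the work surface at z = 0. Lengths are in m, angles in rad, forces in N, time in s.
With the tool pointing down it reaches from about 0.225 to 0.875 m from the base axis. Payload 3.4 kg.
Tool frame: the origin (TCP) lies at the very end of the fingers, on their centre line; the grasp point (between the pads) lies 19 mm behind it; z points along the fingers, y is the line along which they close (so a half turn about z gives the same grasp; the last joint's range is limited). The gripper opens to 85 mm and grips with 20 to 120 N. Pads are 22 mm wide; open, the fingers measure 114 mm over their backs; the gripper's body (76 mm by 85 mm) begins 54 mm behind the grasp point. The pads swing forward as they close: fully open they stand 13 mm farther back than shut.
Start: joints at [1.136, 0.276, 1.505, -0, 1.361, -0.121], TCP at [0.178, 0.547, 0.231] pointing down, gripper open.
Joint ranges: [-2.89, 2.89], [-0.75, 2.08], [0.22, 2.7], [-1.18, 4.32], [0.11, 2.71], [-2.7, 2.7]. Speed limits (rad/s): [2.57, 2.57, 3.14, 3.14, 3.14, 3.14].

## Interface

Orientations are given as a unit quaternion [w, x, y, z].
In Python, from rig import get_state, optics, sign_off gives the robot as it stands.
- The arm moves only by the tool send_rows, never from a script. Its argument "increments" is a list of rows, each an object with "gripper": the gripper's target within -1 to 1 (shut at 1, half-way at 0, fully open at -1); "linear": the shift along the world's x, y, z in m, a list of three; "delta_rot": the turn, a rotation vector about the world's x, y, z in rad, a list of three. In form: [{"gripper": gripper, "linear": [dx, dy, dz], "delta_rot": [rx, ry, rz]}, ...]. A call has 1 to 8 rows; each row is the pose to reach, as a shift and turn from the pose commanded when the call began; what a row does not reach only later rows make up. A row lasts 1/10 s, in which the tool goes at most 50 mm and 8.59 degrees, less where a joint would pass 70% of its speed; a pose out of reach is approached as far as the arm can. A call with a gripper value outside its range is refused whole. The fingers move at their own pace and stop on an object; "newtons" is the grip in N (left out, the last holds). Time passes only in rows, so rows that repeat a pose let the fingers close. It gives the time, the measured TCP pose, the force, the opening and the grip force at its end, in the units of the state.
- get_state(): the state, without advancing time (a new reading comes with each control period).
- optics.get_image(name): name is "side" or "top"; returns a dict with "pixels" (420x560x3 uint8, blue, green, red), "K" (3x3 intrinsics, pixels), "rvec" (rotation vector, rad) and "tvec" (3), from world to camera coordinates, as OpenCV has them. Camera axes: x right, y down, z forward; pixel columns grow to the right and rows downward; lengths in m; the calibration is good to about 2 mm. A picture is of the moment at which its call begins. There is no depth.
- sign_off(): hands the job in; it is judged then, once.
The state is a dict: "clock": time; "qpos": joint angles; "qd": joint speeds; "effort": joint torques, N m; "position": TCP position; "ee_rot": TCP orientation; "contact_force": force on the tool from outside, world axes, zero at the start; "moment": the same for the moment, N m; "width": finger opening in m; "gripper_force": force on a finger pad.
Only numpy, scipy, OpenCV 4.12 (cv2) and the standard library are available. Lean on these libraries where they do the work, as an engineer would, in place of code of your own. Each camera call takes 0.05 s, during which the arm holds its last target. There are 200 camera calls.

## Working session

There is one attempt and no reset: what is moved stays moved. The work goes in short steps, Python scripts to look and compute and a tool call to move; the robot and the scene stay as the last step left them, time stands still between calls to the robot, and variables do not carry over. Pictures are saved under pics/ and viewed, at most 10 in all, crops included, and the job is handed in when it is done.

Besides the shell and the picture viewer there is one more tool, called after "Request:" as name(argument=value, ...), one argument or row to a line, values as JSON. send_rows: Moves the arm, as the interface text tells. Its arguments: {"type":"object","properties":{"increments":{"type":"array"},"newtons":{"type":"number"}},"required":["increments"]}

```bash
mkdir -p pics; ls
python3 - <<'E'
from rig import get_state, optics
import cv2,numpy as np,pickle
s=get_state();print(s)
for n in("side","top"):
    d=optics.get_image(n);cv2.imwrite(f"pics/{n}0.png",d["pixels"]);pickle.dump(d,open(f"{n}0.pkl","wb"))
    print(n,d["K"],d["rvec"],d["tvec"])
E
```

```text
pics
{'clock': 0.0, 'qpos': array([ 1.13598962e+00,  2.76606686e-01,  1.50610818e+00, -9.13521862e-06,
        1.36071684e+00, -1.20998668e-01]), 'qd': array([-6.37703150e-05, -1.54565813e-03, -5.60174324e-04, -7.99460876e-04,
       -1.50485531e-03,  1.58179644e-03]), 'effort': array([ 3.32779537e-04, -4.16763496e+01, -2.45815426e+01,  2.69018949e-05,
        1.09758211e-02,  4.14677871e-06]), 'position': array([0.17727894, 0.54644104, 0.23044299]), 'ee_rot': array([-2.47968056e-04,  1.56259999e-01,  9.87715529e-01, -8.85474533e-04]), 'contact_force': array([ 0.13985198, -0.48499157, -0.5657146 ]), 'moment': array([ 0.03164205, -0.01959176, -0.0004255 ]), 'gripper_force': 0.0, 'width': 0.08568870852923928}
side [[521.38550354   0.         282.08675653]
 [  0.         521.38550354 215.33585026]
 [  0.           0.           1.        ]] [ 2.3335055  -0.40750518  0.14837196] [-0.51211089  0.25459534  1.21058751]
top [[495.3547036    0.         282.77064774]
 [  0.         495.3547036  205.69232208]
 [  0.           0.           1.        ]] [ 2.19104469 -2.16796343  0.07052421] [0.06881734 0.56933058 1.53832035]
```

View pics/top0.png

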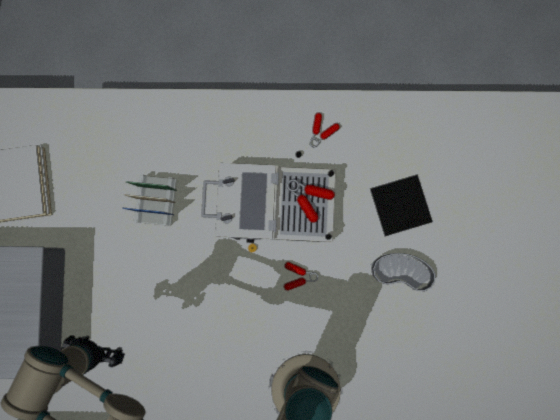

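View pics/side0.png

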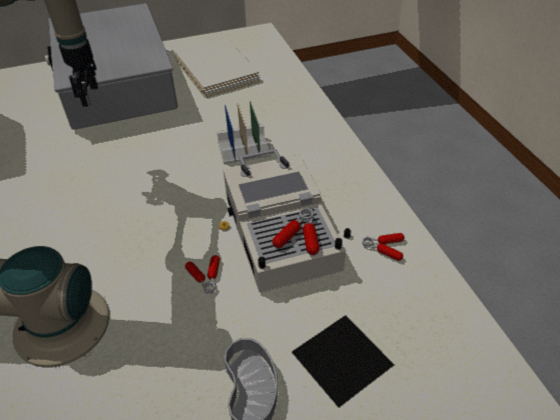

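Top view: unit with hatch on the left (handle near 210,198), fasteners at (229,181)/(226,217), exerciser on the deck at about (310,200), mat at (401,205), dish (403,269), stand (151,198), pulley (252,247), cap (299,154). Next I'll enlarge it for measuring.

```bash
cat > h.py <<'E'
import numpy as np,cv2,pickle
def load(n): return pickle.load(open(n+".pkl","rb"))
def snap(n,tag):
    from rig import optics
    d=optics.get_image(n);pickle.dump(d,open(f"{n}{tag}.pkl","wb"));return d
def p2w(d,uv,z):
    uv=np.atleast_2d(np.float64(uv));R=cv2.Rodrigues(d["rvec"])[0];c=-R.T@np.ravel(d["tvec"])
    r=np.c_[uv,np.ones(len(uv))]@np.linalg.inv(d["K"]).T@R
    return c+r*((z-c[2])/r[:,2])[:,None]
def w2p(d,P): return cv2.projectPoints(np.float64(P).reshape(-1,1,3),d["rvec"],d["tvec"],d["K"],None)[0].reshape(-1,2)
def crop(d,x,y,w,h,k,fn): cv2.imwrite(fn,cv2.resize(d["pixels"][y:y+h,x:x+w],None,fx=k,fy=k,interpolation=cv2.INTER_CUBIC))
E
python3 - <<'E'
from h import *
t=load("top0");s=load("side0")
crop(t,195,150,150,110,5,"pics/tc.png");crop(s,210,140,150,150,4,"pics/sc.png")
im=t["pixels"]
print("cam",-cv2.Rodrigues(t["rvec"])[0].T@np.ravel(t["tvec"]))
m=(im.max(2)<50).astype(np.uint8);m[:, :360]=0;m[:160]=0;m[245:]=0
c=max(cv2.findContours(m,0,2)[0],key=cv2.contourArea);r=cv2.minAreaRect(c);print("mat",r,p2w(t,cv2.boxPoints(r),.003),p2w(t,r[0],.003))
E
```

```text
cam [0.45383472 0.06021523 1.57661372]
mat ((400.9432678222656, 204.94058227539062), (49.11233901977539, 48.59769058227539), 72.89727020263672) [[ 0.62738961 -0.20412505  0.003     ]
 [ 0.67474478 -0.35230387  0.003     ]
 [ 0.52526294 -0.39663155  0.003     ]
 [ 0.4784455  -0.24946225  0.003     ]] [[ 0.57617521 -0.30066306  0.003     ]]
```

View pics/tc.png

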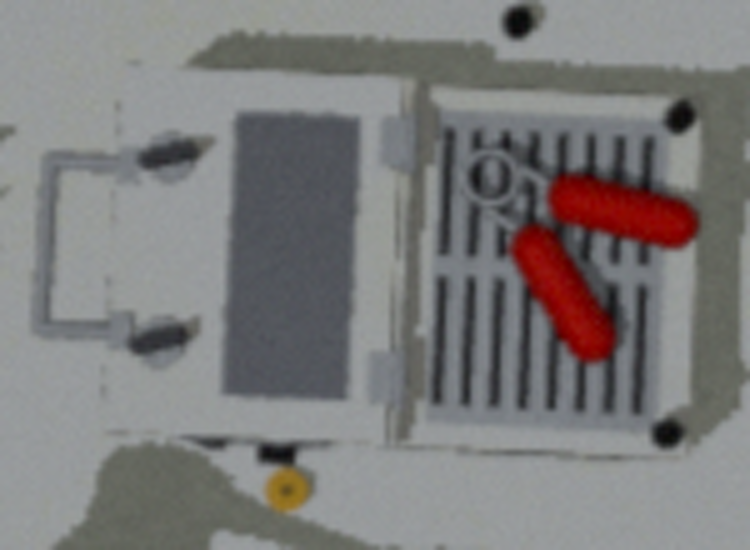

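View pics/sc.png

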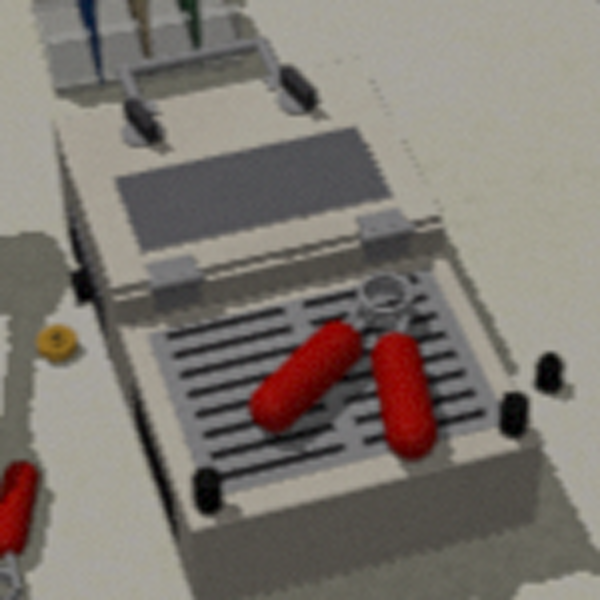

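Crops show the buffers, wings, handle bar and exerciser (coil toward upper left, open end toward lower right). I'll fit the unit and exerciser poses to both cameras.

```bash
cat > fit.py <<'E'
from h import *
from scipy.optimize import least_squares
t=load("top0");s=load("side0")
f=lambda x,k,o:(np.float64(x)+.5)/k-.5+np.array(o)
ft=lambda x:f(x,5,(195,150)); fs=lambda x:f(x,4,(210,140))
def fit(P,obs,z0,x0):
    P=np.float64(P)/1000
    def W(q):
        c,n=np.cos(q[2]),np.sin(q[2]);return P@np.array([[c,n,0],[-n,c,0],[0,0,1]])+[q[0],q[1],z0]
    def r(q): w=W(q);return np.concatenate([(w2p(d,w)-o).ravel() for d,o in obs])
    o=least_squares(r,x0,loss="soft_l1");print(o.x,np.degrees(o.x[2]));print(np.round(o.fun.reshape(len(obs),-1,2),1).tolist());return o.x
print("unit");u=fit([(95,-160,112),(-95,-160,112),(55,143,132),(-55,143,132),(0,215,109)],
 [(t,ft([(680,115),(667,431),(168,153),(162,338),(47,245)])),(s,fs([(514,397),(207,473),(298,85),(143,116),(197,58)]))],0,[.6,.1,0])
a=np.radians(22);C=lambda r,g:(-60+r*np.cos(a),g*r*np.sin(a),16)
print("exer");e=fit([C(81,1),C(81,-1),(-60,0,16)],[(t,ft([(624,210),(563,293),(492,178)])),(s,fs([(404,395),(307,376),(385,295)]))],.086,[.6,0,-2.2])
R=lambda q,p,z0=0:np.r_[q[0]+np.cos(q[2])*p[0]-np.sin(q[2])*p[1],q[1]+np.sin(q[2])*p[0]+np.cos(q[2])*p[1],z0+p[2]]
for n,p in dict(hinge=(0,0,112),handle=(0,215,109),handle2=(0,-215,115),wf=(-55,143,132),wr=(55,143,132),bf=(-95,-160,112),br=(95,-160,112)).items():print(n,R(u,np.array(p)/1e3).round(4))
for n,p in dict(h1=C(81,1),h2=C(81,-1),coil=(-60,0,16)).items():print(n,R(e,np.array(p)/1e3,.086).round(4))
for n,x in dict(wf=[(135,348),(195,328)],wr=[(140,160),(205,145)]).items():
    w=p2w(t,ft(x),.132);dd=w[1]-w[0];print(n,np.degrees(np.arctan2(dd[1],dd[0])),np.linalg.norm(dd))
print("others",p2w(t,ft([(288,490),(520,22)]),.012),p2w(t,[(372,260),(435,262),(405,290),(125,180),(175,213)],.04))
E
python3 fit.py
```

```text
unit
[ 0.57410195  0.09471236 -0.03879129] -2.222577033233347
[[[0.5, -0.2], [0.4, 0.4], [-0.2, -0.3], [-1.1, 0.1], [-0.2, -0.5]], [[0.6, 1.2], [0.1, 1.2], [0.1, -1.5], [-0.4, -1.1], [-0.9, -0.0]]]
exer
[ 0.58983917 -0.00355718 -2.18546663] -125.21801396094705
[[[-0.5, 0.0], [-0.2, -0.2], [-0.4, -0.0]], [[0.1, 0.2], [-0.0, 0.1], [0.1, 1.4]]]
hinge [0.5741 0.0947 0.112 ]
handle [0.5824 0.3096 0.109 ]
handle2 [ 0.5658 -0.1201  0.115 ]
wf [0.5247 0.2397 0.132 ]
wr [0.6346 0.2355 0.132 ]
bf [ 0.473  -0.0615  0.112 ]
br [ 0.6628 -0.0689  0.112 ]
h1 [ 0.6059 -0.0334  0.102 ]
h2 [0.5563 0.0016 0.102 ]
coil [0.6244 0.0455 0.102 ]
wf -70.91517637559276 0.03690372334728992
wr -76.34584638048419 0.03917322580574193
others [[0.43593542 0.16976093 0.012     ]
 [0.73516473 0.02622316 0.012     ]] [[ 0.40225266 -0.20206371  0.04      ]
 [ 0.3983016  -0.39557374  0.04      ]
 [ 0.31190074 -0.30285448  0.04      ]
 [ 0.64277775  0.56955168  0.04      ]
 [ 0.5409338   0.40990927  0.04      ]]
```

Request:
send_rows(
  increments=[
    {"gripper":-0.2,"linear":[0.03,-0.045,0],"delta_rot":[0,0,0.11]},
    {"gripper":-0.2,"linear":[0.055,-0.08,0],"delta_rot":[0,0,0.22]},
    {"gripper":-0.2,"linear":[0.08,-0.12,0],"delta_rot":[0,0,0.33]},
    {"gripper":-0.2,"linear":[0.105,-0.155,0],"delta_rot":[0,0,0.44]},
    {"gripper":-0.2,"linear":[0.13,-0.195,0],"delta_rot":[0,0,0.55]},
    {"gripper":-0.2,"linear":[0.16,-0.235,0],"delta_rot":[0,0,0.66]},
    {"gripper":-0.2,"linear":[0.185,-0.275,0],"delta_rot":[0,0,0.77]},
    {"gripper":-0.2,"linear":[0.21,-0.315,0],"delta_rot":[0,0,0.887]},
  ],
  newtons=60,
)

```text
clock: 0.9
position: [0.3878, 0.2305, 0.2311]
ee_rot: [-0.0, -0.284, 0.959, 0.0]
contact_force: [0.9, -0.1, -0.4]
width: 0.0511
gripper_force: 0.0
```

Request:
send_rows(
  increments=[
    {"gripper":-0.2,"linear":[0.027,-0.04,0],"delta_rot":[0,0,0]},
    {"gripper":-0.2,"linear":[0.054,-0.08,0],"delta_rot":[0,0,0]},
    {"gripper":-0.2,"linear":[0.081,-0.12,0],"delta_rot":[0,0,0]},
    {"gripper":-0.2,"linear":[0.108,-0.16,0],"delta_rot":[0,0,0]},
    {"gripper":-0.2,"linear":[0.135,-0.2,0],"delta_rot":[0,0,0]},
    {"gripper":-0.2,"linear":[0.162,-0.233,0],"delta_rot":[0,0,0]},
    {"gripper":-0.2,"linear":[0.162,-0.233,-0.04],"delta_rot":[0,0,0]},
    {"gripper":-0.2,"linear":[0.162,-0.233,-0.08],"delta_rot":[0,0,0]},
  ],
)

```text
clock: 1.7
position: [0.551, -0.0024, 0.1508]
ee_rot: [0.001, -0.281, 0.96, -0.001]
contact_force: [0.1, 0.5, -1.4]
width: 0.0512
gripper_force: 0.0
```

Run:
```python
from h import *
d=snap("side",1);crop(d,210,140,180,150,4,"pics/s1.png")
from rig import get_state;s=get_state();print(s["position"],s["qpos"])
```

```text
[ 0.54484838 -0.00110525  0.14337547] [-1.29845661e-01  3.02055455e-01  1.69790387e+00  1.54868752e-04
  1.15452678e+00 -2.27105297e+00]
```

View pics/s1.png

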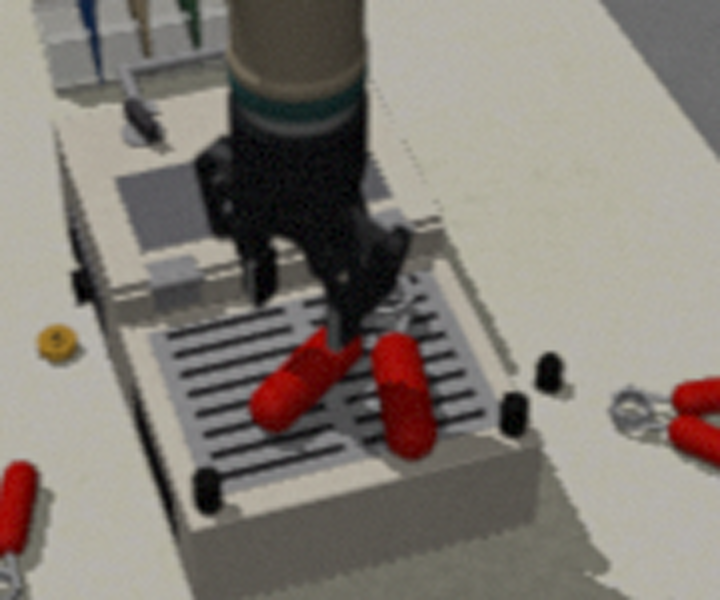

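Fingers straddle the front handle (tips near (262,290) and (342,340) in the crop, handle between). Descend and grip.

Request:
send_rows(
  increments=[
    {"gripper":-0.2,"linear":[0,-0.001,-0.02],"delta_rot":[0,0,0]},
    {"gripper":-0.2,"linear":[0,-0.001,-0.04],"delta_rot":[0,0,0]},
    {"gripper":-0.2,"linear":[0,-0.001,-0.061],"delta_rot":[0,0,0]},
    {"gripper":-0.2,"linear":[0,-0.001,-0.061],"delta_rot":[0,0,0]},
    {"gripper":0.6,"linear":[0,-0.001,-0.061],"delta_rot":[0,0,0]},
    {"gripper":0.6,"linear":[0,-0.001,-0.061],"delta_rot":[0,0,0]},
    {"gripper":0.6,"linear":[0,-0.001,-0.061],"delta_rot":[0,0,0]},
    {"gripper":0.6,"linear":[0,-0.001,-0.061],"delta_rot":[0,0,0]},
  ],
)

```text
clock: 2.55
position: [0.5502, -0.0017, 0.0917]
ee_rot: [0.001, -0.282, 0.959, -0.0]
contact_force: [-0.5, 0.5, 3.5]
width: 0.0299
gripper_force: 59.8
```

Request:
send_rows(
  increments=[
    {"gripper":0.6,"linear":[0,0,0.015],"delta_rot":[0,0,0]},
    {"gripper":0.6,"linear":[0,0,0.04],"delta_rot":[0,0,0]},
    {"gripper":0.6,"linear":[0,0,0.065],"delta_rot":[0,0,0]},
    {"gripper":0.6,"linear":[0,-0.02,0.08],"delta_rot":[0,0,-0.06]},
    {"gripper":0.6,"linear":[-0.001,-0.05,0.08],"delta_rot":[0,0,-0.15]},
    {"gripper":0.6,"linear":[-0.002,-0.085,0.08],"delta_rot":[0,0,-0.25]},
    {"gripper":0.6,"linear":[-0.002,-0.12,0.08],"delta_rot":[0,0,-0.35]},
    {"gripper":0.6,"linear":[-0.003,-0.155,0.08],"delta_rot":[0,0,-0.45]},
  ],
)

```text
clock: 3.35
position: [0.546, -0.1579, 0.1705]
ee_rot: [0.0, -0.059, 0.998, 0.0]
contact_force: [0.5, 0.5, -0.9]
width: 0.0303
gripper_force: 59.7
```

Request:
send_rows(
  increments=[
    {"gripper":0.6,"linear":[0,-0.035,0],"delta_rot":[0,0,-0.1]},
    {"gripper":0.6,"linear":[-0.001,-0.07,0],"delta_rot":[0,0,-0.16]},
    {"gripper":0.6,"linear":[-0.002,-0.1,0],"delta_rot":[0,0,-0.199]},
    {"gripper":0.6,"linear":[-0.002,-0.118,0],"delta_rot":[0,0,-0.199]},
    {"gripper":0.6,"linear":[-0.002,-0.118,-0.03],"delta_rot":[0,0,-0.199]},
    {"gripper":0.6,"linear":[-0.002,-0.118,-0.06],"delta_rot":[0,0,-0.199]},
    {"gripper":0.6,"linear":[-0.002,-0.118,-0.09],"delta_rot":[0,0,-0.199]},
    {"gripper":0.6,"linear":[-0.002,-0.118,-0.12],"delta_rot":[0,0,-0.199]},
  ],
)

```text
clock: 4.15
position: [0.5443, -0.2741, 0.0494]
ee_rot: [0.0, 0.038, 0.999, 0.0]
contact_force: [0.2, -0.5, -2.2]
width: 0.03
gripper_force: 59.7
```

Run:
```python
from h import *
d=snap("side",2);crop(d,210,240,200,150,4,"pics/s2.png")
from rig import get_state;s=get_state();print(s["position"],s["width"],s["gripper_force"],s["contact_force"])
```

```text
[ 0.54112917 -0.27206541  0.04426557] 0.02954808599992508 59.72582459449768 [-1.61073171  1.23941186 -4.83380837]
```

View pics/s2.png

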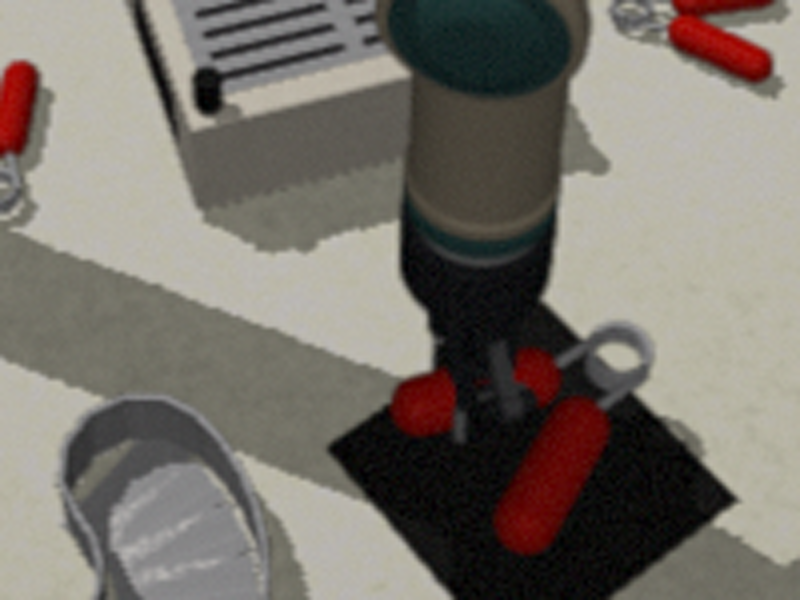

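Exerciser hangs level over the mat, coil at (617,355). Lower slowly.

Request:
send_rows(
  increments=[
    {"gripper":0.6,"linear":[0,0,-0.012],"delta_rot":[0,0,0]},
    {"gripper":0.6,"linear":[0,0,-0.022],"delta_rot":[0,0,0]},
    {"gripper":0.6,"linear":[0,0,-0.03],"delta_rot":[0,0,0]},
    {"gripper":0.6,"linear":[0,0,-0.035],"delta_rot":[0,0,0]},
    {"gripper":0.6,"linear":[0,0,-0.038],"delta_rot":[0,0,0]},
    {"gripper":0.6,"linear":[0,0,-0.04],"delta_rot":[0,0,0]},
    {"gripper":0.6,"linear":[0,0,-0.041],"delta_rot":[0,0,0]},
    {"gripper":0.6,"linear":[0,0,-0.041],"delta_rot":[0,0,0]},
  ],
)

```text
clock: 5.0
position: [0.5444, -0.2748, 0.0095]
ee_rot: [0.0, 0.038, 0.999, -0.0]
contact_force: [-0.4, 0.4, -0.9]
width: 0.0302
gripper_force: 59.8
```

Request:
send_rows(
  increments=[
    {"gripper":0.6,"linear":[0,0,-0.001],"delta_rot":[0,0,0]},
    {"gripper":0.6,"linear":[0,0,-0.0015],"delta_rot":[0,0,0]},
    {"gripper":0.6,"linear":[0,0,-0.002],"delta_rot":[0,0,0]},
    {"gripper":0.6,"linear":[0,0,-0.002],"delta_rot":[0,0,0]},
  ],
)

```text
clock: 5.4
position: [0.5446, -0.2749, 0.0087]
ee_rot: [0.0, 0.038, 0.999, -0.0]
contact_force: [-1.3, 0.1, 5.5]
width: 0.0298
gripper_force: 60.9
```

Contact felt; release and rise.

Request:
send_rows(
  increments=[
    {"gripper":0.1,"linear":[0,0,-0.001],"delta_rot":[0,0,0]},
    {"gripper":-0.2,"linear":[0,0,-0.001],"delta_rot":[0,0,0]},
    {"gripper":-0.2,"linear":[0,0,-0.001],"delta_rot":[0,0,0]},
    {"gripper":-0.2,"linear":[0,0,0.005],"delta_rot":[0,0,0]},
    {"gripper":-0.2,"linear":[0,0,0.02],"delta_rot":[0,0,0]},
    {"gripper":-0.2,"linear":[0,0,0.05],"delta_rot":[0,0,0]},
    {"gripper":-0.2,"linear":[0,0,0.09],"delta_rot":[0,0,0]},
    {"gripper":-0.2,"linear":[0,0,0.13],"delta_rot":[0,0,0]},
  ],
)

```text
clock: 6.2
position: [0.544, -0.2745, 0.1386]
ee_rot: [-0.0, 0.038, 0.999, 0.0]
contact_force: [1.4, -0.3, 0.2]
width: 0.0512
gripper_force: 0.0
```

Request:
send_rows(
  increments=[
    {"gripper":0,"linear":[0,0,0.03],"delta_rot":[0,0,0]},
    {"gripper":0,"linear":[0,0.04,0.065],"delta_rot":[0,0,-0.1]},
    {"gripper":0,"linear":[-0.003,0.085,0.065],"delta_rot":[0,0,-0.22]},
    {"gripper":0,"linear":[-0.005,0.13,0.065],"delta_rot":[0,0,-0.34]},
    {"gripper":0,"linear":[-0.008,0.175,0.065],"delta_rot":[0,0,-0.46]},
    {"gripper":0,"linear":[-0.01,0.22,0.065],"delta_rot":[0,0,-0.58]},
    {"gripper":0,"linear":[-0.013,0.265,0.065],"delta_rot":[0,0,-0.7]},
    {"gripper":0,"linear":[-0.015,0.31,0.065],"delta_rot":[0,0,-0.82]},
  ],
)

```text
clock: 7.0
position: [0.5289, 0.037, 0.2029]
ee_rot: [0.0, 0.436, 0.9, 0.0]
contact_force: [1.0, -0.0, 0.1]
width: 0.0431
gripper_force: 0.0
```

Run:
```python
from h import *
for tag in (0,):
  t=load("top0");im=cv2.cvtColor(t["pixels"],6).astype(float)
  for n,(x,y) in dict(wf=(227.5,217.4),wr=(228.5,180.5)).items():
    w=im[int(y)-9:int(y)+10,int(x)-11:int(x)+12];m=np.clip(95-w,0,60)
    v,u=np.mgrid[int(y)-9:int(y)+10,int(x)-11:int(x)+12]
    P=p2w(t,np.c_[u.ravel(),v.ravel()],.127)[:,:2];k=m.ravel()
    c=(P*k[:,None]).sum(0)/k.sum();C=((P-c)*k[:,None]).T@(P-c)/k.sum();l,V=np.linalg.eigh(C)
    print(n,c,np.sqrt(l*12),np.degrees(np.arctan2(V[1,1],V[0,1])))
d=snap("top",3);crop(d,195,140,250,160,3.2,"pics/t3.png")
```

```text
wf [0.52458433 0.23827505] [0.01101697 0.0320465 ] 104.13042907733936
wr [0.63359979 0.23451883] [0.01100365 0.03210629] 102.91202682489516
```

View pics/t3.png

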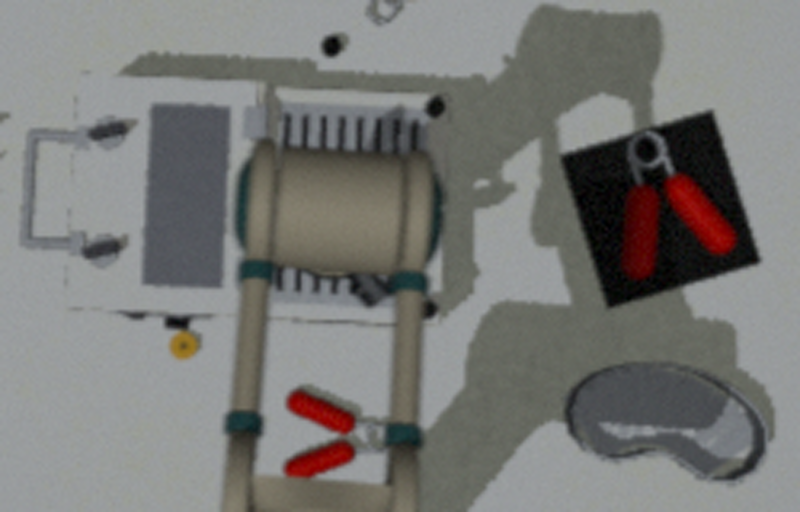

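Exerciser lies well within the mat (coil at (648,150), handles (640,232),(702,213) in the crop; mat 562–760 × 110–308). Now the front fastener.

Request:
send_rows(
  increments=[
    {"gripper":0,"linear":[0,0.04,0],"delta_rot":[0,0,-0.1]},
    {"gripper":0,"linear":[-0.002,0.08,0],"delta_rot":[0,0,-0.2]},
    {"gripper":0,"linear":[-0.003,0.12,0],"delta_rot":[0,0,-0.3]},
    {"gripper":0,"linear":[-0.004,0.16,0],"delta_rot":[0,0,-0.4]},
    {"gripper":0,"linear":[-0.005,0.19,0],"delta_rot":[0,0,-0.44]},
    {"gripper":0,"linear":[-0.005,0.204,-0.015],"delta_rot":[0,0,-0.44]},
    {"gripper":0,"linear":[-0.005,0.204,-0.04],"delta_rot":[0,0,-0.44]},
    {"gripper":0,"linear":[-0.005,0.204,-0.06],"delta_rot":[0,0,-0.44]},
  ],
)

```text
clock: 7.85
position: [0.5241, 0.2399, 0.1417]
ee_rot: [0.0, 0.619, 0.785, 0.0]
contact_force: [-0.8, -0.2, -0.4]
width: 0.0424
gripper_force: 0.0
```

Request:
send_rows(
  increments=[
    {"gripper":0,"linear":[0,0,-0.01],"delta_rot":[0,0,0]},
    {"gripper":0,"linear":[0,0,-0.018],"delta_rot":[0,0,0]},
    {"gripper":0,"linear":[0,0,-0.022],"delta_rot":[0,0,0]},
    {"gripper":0,"linear":[0,0,-0.022],"delta_rot":[0,0,0]},
    {"gripper":1,"linear":[0,0,-0.022],"delta_rot":[0,0,0]},
    {"gripper":1,"linear":[0,0,-0.022],"delta_rot":[0,0,0]},
    {"gripper":1,"linear":[0,0,-0.022],"delta_rot":[0,0,0]},
    {"gripper":1,"linear":[0,0,-0.022],"delta_rot":[0,0,0]},
  ],
  newtons=30,
)

```text
clock: 8.65
position: [0.5239, 0.2392, 0.1212]
ee_rot: [0.0, 0.62, 0.785, -0.0]
contact_force: [-3.1, -1.7, 5.2]
width: 0.0091
gripper_force: 33.7
```

Request:
send_rows(
  increments=[
    {"gripper":1,"linear":[0,0,0.001],"delta_rot":[0,0,0.1]},
    {"gripper":1,"linear":[0,0,0.001],"delta_rot":[0,0,0.2]},
    {"gripper":1,"linear":[0,0,0.001],"delta_rot":[0,0,0.3]},
    {"gripper":1,"linear":[0,0,0.001],"delta_rot":[0,0,0.4]},
    {"gripper":1,"linear":[0,0,0.001],"delta_rot":[0,0,0.5]},
    {"gripper":1,"linear":[0,0,0.001],"delta_rot":[0,0,0.6]},
    {"gripper":1,"linear":[0,0,0.001],"delta_rot":[0,0,0.7]},
    {"gripper":1,"linear":[0,0,0.001],"delta_rot":[0,0,0.8]},
  ],
  newtons=40,
)

```text
clock: 9.45
position: [0.5252, 0.2401, 0.1213]
ee_rot: [0.001, 0.263, 0.965, 0.001]
contact_force: [1.0, 2.2, -1.1]
width: 0.0086
gripper_force: 41.0
```

Request:
send_rows(
  increments=[
    {"gripper":1,"linear":[0,0,0],"delta_rot":[0,0,0.1]},
    {"gripper":1,"linear":[0,0,0],"delta_rot":[0,0,0.2]},
    {"gripper":1,"linear":[0,0,0],"delta_rot":[0,0,0.3]},
    {"gripper":1,"linear":[0,0,0],"delta_rot":[0,0,0.4]},
    {"gripper":1,"linear":[0,0,0],"delta_rot":[0,0,0.48]},
    {"gripper":1,"linear":[0,0,0],"delta_rot":[0,0,0.52]},
    {"gripper":1,"linear":[0,0,0],"delta_rot":[0,0,0.54]},
    {"gripper":1,"linear":[0,0,0],"delta_rot":[0,0,0.54]},
  ],
)

```text
clock: 10.25
position: [0.5255, 0.2412, 0.1214]
ee_rot: [0.001, -0.001, 1.0, 0.002]
contact_force: [1.8, 5.2, -3.1]
width: 0.0089
gripper_force: 42.0
```

Run:
```python
from rig import get_state;s=get_state();print(s["position"],s["ee_rot"],s["moment"],s["width"],s["contact_force"])
```

```text
[0.52551454 0.24115084 0.12136957] [ 1.26160563e-03 -5.47328421e-04  9.99996995e-01  2.02952666e-03] [ 0.91937294 -0.26904639 -0.61157892] 0.008869063279243134 [ 1.8109763   5.24198192 -3.08635305]
```

Moment −0.6 Nm at 90° shows the end stop. Release and go to the rear fastener.

Request:
send_rows(
  increments=[
    {"gripper":0,"linear":[0,0,0],"delta_rot":[0,0,-0.03]},
    {"gripper":0,"linear":[0,0,0],"delta_rot":[0,0,-0.03]},
    {"gripper":0,"linear":[0,0,0],"delta_rot":[0,0,-0.03]},
    {"gripper":0,"linear":[0,0,0.03],"delta_rot":[0,0,-0.03]},
    {"gripper":0,"linear":[0.02,0,0.05],"delta_rot":[0,0,-0.15]},
    {"gripper":0,"linear":[0.05,-0.001,0.05],"delta_rot":[0,0,-0.3]},
    {"gripper":0,"linear":[0.08,-0.003,0.05],"delta_rot":[0,0,-0.45]},
    {"gripper":0,"linear":[0.11,-0.004,0.05],"delta_rot":[0,0,-0.6]},
  ],
)

```text
clock: 11.05
position: [0.6353, 0.2349, 0.1718]
ee_rot: [0.0, 0.297, 0.955, -0.0]
contact_force: [0.2, 0.1, -0.4]
width: 0.0426
gripper_force: 0.0
```

Request:
send_rows(
  increments=[
    {"gripper":0,"linear":[0,0,0],"delta_rot":[0,0,-0.15]},
    {"gripper":0,"linear":[0,0,0],"delta_rot":[0,0,-0.3]},
    {"gripper":0,"linear":[0,0,0],"delta_rot":[0,0,-0.45]},
    {"gripper":0,"linear":[0,0,0],"delta_rot":[0,0,-0.6]},
    {"gripper":0,"linear":[0,0,-0.01],"delta_rot":[0,0,-0.74]},
    {"gripper":0,"linear":[0,0,-0.03],"delta_rot":[0,0,-0.74]},
    {"gripper":0,"linear":[0,0,-0.05],"delta_rot":[0,0,-0.74]},
    {"gripper":0,"linear":[0,0,-0.05],"delta_rot":[0,0,-0.74]},
  ],
  newtons=40,
)

```text
clock: 11.85
position: [0.6321, 0.2344, 0.1182]
ee_rot: [-0.002, 0.62, 0.785, -0.003]
contact_force: [-0.2, -0.6, 0.4]
width: 0.0427
gripper_force: 0.0
```

Request:
send_rows(
  increments=[
    {"gripper":1,"linear":[0,0,0],"delta_rot":[0,0,0]},
    {"gripper":1,"linear":[0,0,0],"delta_rot":[0,0,0]},
    {"gripper":1,"linear":[0,0,0],"delta_rot":[0,0,0]},
    {"gripper":1,"linear":[0,0,0],"delta_rot":[0,0,0]},
    {"gripper":1,"linear":[0,0,0],"delta_rot":[0,0,0]},
  ],
)

```text
clock: 12.35
position: [0.6339, 0.2351, 0.1227]
ee_rot: [0.0, 0.62, 0.785, -0.0]
contact_force: [-4.2, -1.1, 5.6]
width: 0.0085
gripper_force: 41.4
```

Request:
send_rows(
  increments=[
    {"gripper":1,"linear":[0,0,0],"delta_rot":[0,0,0.1]},
    {"gripper":1,"linear":[0,0,0],"delta_rot":[0,0,0.2]},
    {"gripper":1,"linear":[0,0,0],"delta_rot":[0,0,0.3]},
    {"gripper":1,"linear":[0,0,0],"delta_rot":[0,0,0.4]},
    {"gripper":1,"linear":[0,0,0],"delta_rot":[0,0,0.5]},
    {"gripper":1,"linear":[0,0,0],"delta_rot":[0,0,0.6]},
    {"gripper":1,"linear":[0,0,0],"delta_rot":[0,0,0.7]},
    {"gripper":1,"linear":[0,0,0],"delta_rot":[0,0,0.8]},
  ],
)

```text
clock: 13.15
position: [0.6352, 0.2361, 0.1228]
ee_rot: [0.001, 0.263, 0.965, 0.001]
contact_force: [-1.7, 0.7, 3.8]
width: 0.0082
gripper_force: 41.1
```

Request:
send_rows(
  increments=[
    {"gripper":1,"linear":[0,0,0],"delta_rot":[0,0,0.1]},
    {"gripper":1,"linear":[0,0,0],"delta_rot":[0,0,0.2]},
    {"gripper":1,"linear":[0,0,0],"delta_rot":[0,0,0.3]},
    {"gripper":1,"linear":[0,0,0],"delta_rot":[0,0,0.4]},
    {"gripper":1,"linear":[0,0,0],"delta_rot":[0,0,0.48]},
    {"gripper":1,"linear":[0,0,0],"delta_rot":[0,0,0.52]},
    {"gripper":1,"linear":[0,0,0],"delta_rot":[0,0,0.54]},
    {"gripper":1,"linear":[0,0,0],"delta_rot":[0,0,0.54]},
  ],
)

```text
clock: 13.95
position: [0.6355, 0.2371, 0.1228]
ee_rot: [0.002, -0.001, 1.0, 0.002]
contact_force: [-1.3, 5.0, 4.4]
width: 0.0088
gripper_force: 42.3
```

Run:
```python
from rig import get_state;s=get_state();print(s["position"],s["ee_rot"],s["moment"],s["width"],s["contact_force"])
```

```text
[0.63546681 0.23707389 0.12275208] [ 1.71986089e-03 -8.65870546e-04  9.99996313e-01  1.91483966e-03] [ 0.81052977  0.15163511 -0.55044158] 0.008772754330231038 [-1.26903446  4.9689436   4.40499119]
```

Request:
send_rows(
  increments=[
    {"gripper":0.3,"linear":[0,0,0],"delta_rot":[0,0,-0.043]},
    {"gripper":0.3,"linear":[0,0,0],"delta_rot":[0,0,-0.043]},
    {"gripper":0.3,"linear":[0,0,0],"delta_rot":[0,0,-0.043]},
    {"gripper":0.3,"linear":[0,0,0.03],"delta_rot":[0,0,-0.043]},
    {"gripper":0.3,"linear":[-0.01,0.01,0.06],"delta_rot":[0,0,-0.043]},
    {"gripper":0.3,"linear":[-0.03,0.045,0.06],"delta_rot":[0,0,-0.043]},
    {"gripper":0.3,"linear":[-0.053,0.076,0.06],"delta_rot":[0,0,-0.043]},
    {"gripper":0.3,"linear":[-0.053,0.076,0.03],"delta_rot":[0,0,-0.043]},
  ],
)

```text
clock: 14.75
position: [0.5815, 0.3161, 0.1557]
ee_rot: [0.004, 0.018, 1.0, 0.003]
contact_force: [1.1, -0.4, 0.4]
width: 0.0301
gripper_force: 0.0
```

Run:
```python
from h import *
d=snap("side",4);t=snap("top",4)
a=cv2.resize(d["pixels"][90:240,210:340],None,fx=4,fy=4,interpolation=2);b=cv2.resize(t["pixels"][160:240,195:265],None,fx=4,fy=4,interpolation=2)
o=np.zeros((600,800,3),np.uint8);o[:,:520]=a;o[:320,520:]=b;cv2.imwrite("pics/c4.png",o)
```

```text
(no output)
```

View pics/c4.png

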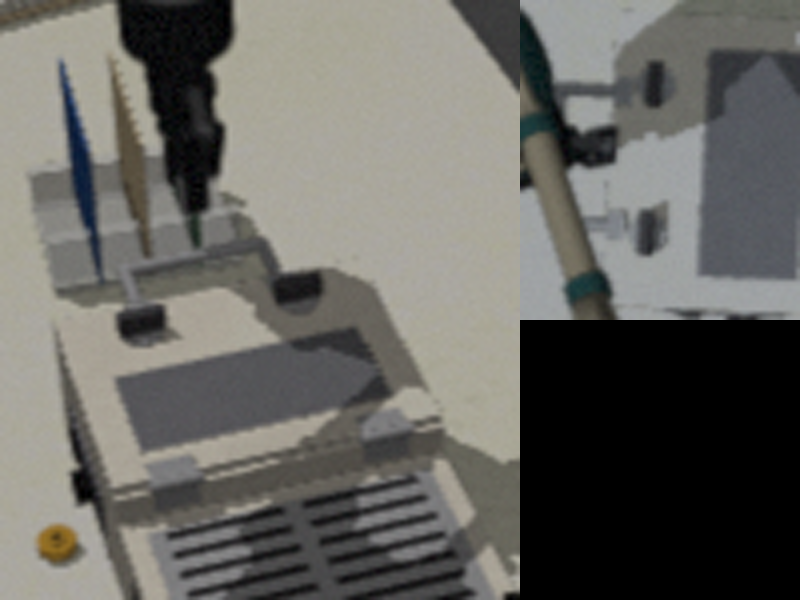

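Both wings now lie along the hatch edge ((141,322) and (297,288) in the side crop); the gripper hovers over the bar at (195,258). Descend and grip.

Request:
send_rows(
  increments=[
    {"gripper":0.3,"linear":[0,0,-0.01],"delta_rot":[0,0,0]},
    {"gripper":0.3,"linear":[0,0,-0.025],"delta_rot":[0,0,0]},
    {"gripper":0.3,"linear":[0,0,-0.045],"delta_rot":[0,0,0]},
    {"gripper":0.3,"linear":[0,0,-0.06],"delta_rot":[0,0,0]},
    {"gripper":0.3,"linear":[0,0,-0.06],"delta_rot":[0,0,0]},
    {"gripper":1,"linear":[0,0,-0.06],"delta_rot":[0,0,0]},
    {"gripper":1,"linear":[0,0,-0.06],"delta_rot":[0,0,0]},
    {"gripper":1,"linear":[0,0,-0.06],"delta_rot":[0,0,0]},
  ],
  newtons=40,
)

```text
clock: 15.65
position: [0.5826, 0.3111, 0.0923]
ee_rot: [0.001, 0.02, 1.0, 0.0]
contact_force: [0.8, -0.4, -0.2]
width: 0.009
gripper_force: 39.0
```

Run:
```python
import numpy as np
L=.215; y=np.array([.0388,1])/np.hypot(.0388,1)
t0=np.arctan2(-.003,.215)
th=np.r_[np.linspace(0,3.1416,65)]
p=L*np.cos(th+t0);z=L*np.sin(th+t0)
o=np.c_[(p-p[0])*y[0],(p-p[0])*y[1],z-z[0]]
for i in range(0,64,8): print(i//8,(o[i+1:i+9]-o[i]).round(3).tolist())
```

```text
0 [[-0.0, -0.0, 0.011], [-0.0, -0.001, 0.021], [-0.0, -0.002, 0.032], [-0.0, -0.004, 0.042], [-0.0, -0.006, 0.052], [-0.0, -0.008, 0.063], [-0.0, -0.012, 0.073], [-0.001, -0.015, 0.082]]
1 [[-0.0, -0.004, 0.01], [-0.0, -0.009, 0.019], [-0.001, -0.014, 0.028], [-0.001, -0.019, 0.037], [-0.001, -0.025, 0.046], [-0.001, -0.032, 0.055], [-0.001, -0.038, 0.063], [-0.002, -0.046, 0.07]]
2 [[-0.0, -0.008, 0.007], [-0.001, -0.015, 0.014], [-0.001, -0.024, 0.021], [-0.001, -0.032, 0.027], [-0.002, -0.041, 0.033], [-0.002, -0.05, 0.038], [-0.002, -0.059, 0.043], [-0.003, -0.069, 0.048]]
3 [[-0.0, -0.01, 0.004], [-0.001, -0.02, 0.007], [-0.001, -0.03, 0.01], [-0.002, -0.04, 0.013], [-0.002, -0.05, 0.015], [-0.002, -0.061, 0.016], [-0.003, -0.071, 0.017], [-0.003, -0.082, 0.018]]
4 [[-0.0, -0.011, -0.0], [-0.001, -0.021, -0.001], [-0.001, -0.032, -0.002], [-0.002, -0.042, -0.004], [-0.002, -0.052, -0.006], [-0.002, -0.062, -0.008], [-0.003, -0.073, -0.012], [-0.003, -0.082, -0.015]]
5 [[-0.0, -0.01, -0.004], [-0.001, -0.019, -0.009], [-0.001, -0.028, -0.014], [-0.001, -0.037, -0.019], [-0.002, -0.046, -0.025], [-0.002, -0.055, -0.032], [-0.002, -0.063, -0.038], [-0.003, -0.07, -0.046]]
6 [[-0.0, -0.007, -0.008], [-0.001, -0.014, -0.015], [-0.001, -0.021, -0.024], [-0.001, -0.027, -0.032], [-0.001, -0.033, -0.041], [-0.001, -0.038, -0.05], [-0.002, -0.043, -0.06], [-0.002, -0.048, -0.069]]
7 [[-0.0, -0.004, -0.01], [-0.0, -0.007, -0.02], [-0.0, -0.01, -0.03], [-0.0, -0.013, -0.04], [-0.001, -0.015, -0.051], [-0.001, -0.016, -0.061], [-0.001, -0.017, -0.071], [-0.001, -0.017, -0.082]]
```

Request:
send_rows(
  increments=[
    {"gripper":1,"linear":[0,0,0.011],"delta_rot":[0,0,0]},
    {"gripper":1,"linear":[0,-0.001,0.021],"delta_rot":[0,0,0]},
    {"gripper":1,"linear":[0,-0.002,0.032],"delta_rot":[0,0,0]},
    {"gripper":1,"linear":[0,-0.004,0.042],"delta_rot":[0,0,0]},
    {"gripper":1,"linear":[0,-0.006,0.052],"delta_rot":[0,0,0]},
    {"gripper":1,"linear":[0,-0.008,0.063],"delta_rot":[0,0,0]},
    {"gripper":1,"linear":[0,-0.012,0.073],"delta_rot":[0,0,0]},
    {"gripper":1,"linear":[-0.001,-0.015,0.082],"delta_rot":[0,0,0]},
  ],
)

```text
clock: 16.45
position: [0.5819, 0.2966, 0.175]
ee_rot: [0.002, 0.02, 1.0, 0.001]
contact_force: [8.0, 0.5, -3.5]
width: 0.0084
gripper_force: 38.8
```

Request:
send_rows(
  increments=[
    {"gripper":1,"linear":[0,-0.004,0.01],"delta_rot":[0,0,0]},
    {"gripper":1,"linear":[0,-0.009,0.019],"delta_rot":[0,0,0]},
    {"gripper":1,"linear":[-0.001,-0.014,0.028],"delta_rot":[0,0,0]},
    {"gripper":1,"linear":[-0.001,-0.019,0.037],"delta_rot":[0,0,0]},
    {"gripper":1,"linear":[-0.001,-0.025,0.046],"delta_rot":[0,0,0]},
    {"gripper":1,"linear":[-0.001,-0.032,0.055],"delta_rot":[0,0,0]},
    {"gripper":1,"linear":[-0.001,-0.038,0.063],"delta_rot":[0,0,0]},
    {"gripper":1,"linear":[-0.002,-0.046,0.07],"delta_rot":[0,0,0]},
  ],
)

```text
clock: 17.25
position: [0.5803, 0.2529, 0.2459]
ee_rot: [0.003, 0.02, 1.0, 0.003]
contact_force: [7.7, 5.7, 2.0]
width: 0.0085
gripper_force: 39.1
```

Request:
send_rows(
  increments=[
    {"gripper":1,"linear":[0,-0.008,0.007],"delta_rot":[0,0,0]},
    {"gripper":1,"linear":[0,-0.015,0.014],"delta_rot":[0,0,0]},
    {"gripper":1,"linear":[0,-0.024,0.021],"delta_rot":[0,0,0]},
    {"gripper":1,"linear":[0,-0.032,0.027],"delta_rot":[0,0,0]},
    {"gripper":1,"linear":[-0.001,-0.041,0.033],"delta_rot":[0,0,0]},
    {"gripper":1,"linear":[-0.001,-0.05,0.038],"delta_rot":[0,0,0]},
    {"gripper":1,"linear":[-0.001,-0.059,0.043],"delta_rot":[0,0,0]},
    {"gripper":1,"linear":[-0.002,-0.069,0.048],"delta_rot":[0,0,0]},
  ],
)

```text
clock: 18.05
position: [0.5776, 0.1845, 0.2955]
ee_rot: [0.004, 0.019, 1.0, 0.004]
contact_force: [5.2, 5.8, 5.4]
width: 0.0084
gripper_force: 40.9
```

Request:
send_rows(
  increments=[
    {"gripper":1,"linear":[0,-0.01,0.004],"delta_rot":[0,0,0]},
    {"gripper":1,"linear":[-0.001,-0.02,0.007],"delta_rot":[0,0,0]},
    {"gripper":1,"linear":[-0.001,-0.03,0.01],"delta_rot":[0,0,0]},
    {"gripper":1,"linear":[-0.002,-0.04,0.013],"delta_rot":[0,0,0]},
    {"gripper":1,"linear":[-0.002,-0.05,0.015],"delta_rot":[0,0,0]},
    {"gripper":1,"linear":[-0.002,-0.061,0.016],"delta_rot":[0,0,0]},
    {"gripper":1,"linear":[-0.003,-0.071,0.017],"delta_rot":[0,0,0]},
    {"gripper":1,"linear":[-0.003,-0.082,0.018],"delta_rot":[0,0,0]},
  ],
)

```text
clock: 18.85
position: [0.5745, 0.1003, 0.3125]
ee_rot: [0.003, 0.019, 1.0, 0.002]
contact_force: [5.4, 0.6, 3.3]
width: 0.008
gripper_force: 42.2
```

Request:
send_rows(
  increments=[
    {"gripper":1,"linear":[0,-0.011,0],"delta_rot":[0,0,0]},
    {"gripper":1,"linear":[-0.001,-0.021,-0.001],"delta_rot":[0,0,0]},
    {"gripper":1,"linear":[-0.001,-0.032,-0.002],"delta_rot":[0,0,0]},
    {"gripper":1,"linear":[-0.002,-0.042,-0.004],"delta_rot":[0,0,0]},
    {"gripper":1,"linear":[-0.002,-0.052,-0.006],"delta_rot":[0,0,0]},
    {"gripper":1,"linear":[-0.002,-0.062,-0.008],"delta_rot":[0,0,0]},
    {"gripper":1,"linear":[-0.003,-0.073,-0.012],"delta_rot":[0,0,0]},
    {"gripper":1,"linear":[-0.003,-0.082,-0.015],"delta_rot":[0,0,0]},
  ],
)

```text
clock: 19.65
position: [0.5713, 0.0164, 0.2953]
ee_rot: [0.002, 0.02, 1.0, -0.0]
contact_force: [5.8, -0.2, 3.1]
width: 0.008
gripper_force: 44.0
```

Request:
send_rows(
  increments=[
    {"gripper":1,"linear":[0,-0.01,-0.004],"delta_rot":[0,0,0]},
    {"gripper":1,"linear":[-0.001,-0.019,-0.009],"delta_rot":[0,0,0]},
    {"gripper":1,"linear":[-0.001,-0.028,-0.014],"delta_rot":[0,0,0]},
    {"gripper":1,"linear":[-0.001,-0.037,-0.019],"delta_rot":[0,0,0]},
    {"gripper":1,"linear":[-0.002,-0.046,-0.025],"delta_rot":[0,0,0]},
    {"gripper":1,"linear":[-0.002,-0.055,-0.032],"delta_rot":[0,0,0]},
    {"gripper":1,"linear":[-0.002,-0.063,-0.038],"delta_rot":[0,0,0]},
    {"gripper":1,"linear":[-0.003,-0.07,-0.046],"delta_rot":[0,0,0]},
  ],
)

```text
clock: 20.45
position: [0.5684, -0.0536, 0.2485]
ee_rot: [0.001, 0.02, 1.0, -0.0]
contact_force: [6.2, -3.0, 2.5]
width: 0.0081
gripper_force: 45.2
```

Request:
send_rows(
  increments=[
    {"gripper":1,"linear":[0,-0.007,-0.008],"delta_rot":[0,0,0]},
    {"gripper":1,"linear":[-0.001,-0.014,-0.015],"delta_rot":[0,0,0]},
    {"gripper":1,"linear":[-0.001,-0.021,-0.024],"delta_rot":[0,0,0]},
    {"gripper":1,"linear":[-0.001,-0.027,-0.032],"delta_rot":[0,0,0]},
    {"gripper":1,"linear":[-0.001,-0.033,-0.041],"delta_rot":[0,0,0]},
    {"gripper":1,"linear":[-0.001,-0.038,-0.05],"delta_rot":[0,0,0]},
    {"gripper":1,"linear":[-0.001,-0.043,-0.06],"delta_rot":[0,0,0]},
    {"gripper":1,"linear":[-0.001,-0.048,-0.069],"delta_rot":[0,0,0]},
  ],
)

```text
clock: 21.25
position: [0.5665, -0.1008, 0.179]
ee_rot: [0.0, 0.02, 1.0, 0.001]
contact_force: [4.2, -0.4, 0.7]
width: 0.0083
gripper_force: 46.1
```

Request:
send_rows(
  increments=[
    {"gripper":1,"linear":[0,-0.004,-0.009],"delta_rot":[0,0,0]},
    {"gripper":1,"linear":[0,-0.006,-0.018],"delta_rot":[0,0,0]},
    {"gripper":1,"linear":[0,-0.009,-0.027],"delta_rot":[0,0,0]},
    {"gripper":1,"linear":[0,-0.011,-0.035],"delta_rot":[0,0,0]},
    {"gripper":1,"linear":[0,-0.013,-0.043],"delta_rot":[0,0,0]},
    {"gripper":1,"linear":[0,-0.015,-0.051],"delta_rot":[0,0,0]},
    {"gripper":1,"linear":[0,-0.016,-0.058],"delta_rot":[0,0,0]},
    {"gripper":1,"linear":[0,-0.017,-0.064],"delta_rot":[0,0,0]},
  ],
)

```text
clock: 22.05
position: [0.5658, -0.1174, 0.1145]
ee_rot: [-0.001, 0.02, 1.0, 0.0]
contact_force: [2.3, -1.6, -0.7]
width: 0.0084
gripper_force: 46.9
```

Request:
send_rows(
  increments=[
    {"gripper":1,"linear":[0,0,-0.004],"delta_rot":[0,0,0]},
    {"gripper":1,"linear":[0,0,-0.007],"delta_rot":[0,0,0]},
    {"gripper":1,"linear":[0,0,-0.01],"delta_rot":[0,0,0]},
    {"gripper":1,"linear":[0,0,-0.012],"delta_rot":[0,0,0]},
    {"gripper":1,"linear":[0,0,-0.014],"delta_rot":[0,0,0]},
    {"gripper":1,"linear":[0,0,-0.015],"delta_rot":[0,0,0]},
    {"gripper":1,"linear":[0,0,-0.016],"delta_rot":[0,0,0]},
    {"gripper":1,"linear":[0,0,-0.016],"delta_rot":[0,0,0]},
  ],
)

```text
clock: 22.85
position: [0.5658, -0.1184, 0.0991]
ee_rot: [-0.001, 0.02, 1.0, -0.001]
contact_force: [0.5, -5.9, -1.3]
width: 0.008
gripper_force: 47.2
```

Request:
send_rows(
  increments=[
    {"gripper":1,"linear":[0,0,-0.001],"delta_rot":[0,0,0]},
    {"gripper":1,"linear":[0,0,-0.001],"delta_rot":[0,0,0]},
    {"gripper":1,"linear":[0,0,-0.002],"delta_rot":[0,0,0]},
    {"gripper":1,"linear":[0,0,-0.002],"delta_rot":[0,0,0]},
  ],
)

```text
clock: 23.25
position: [0.5657, -0.1184, 0.0972]
ee_rot: [-0.001, 0.02, 1.0, -0.001]
contact_force: [0.5, -6.1, -2.6]
width: 0.0084
gripper_force: 47.3
```

Request:
send_rows(
  increments=[
    {"gripper":1,"linear":[0,0,-0.001],"delta_rot":[0,0,0]},
    {"gripper":1,"linear":[0,0,-0.002],"delta_rot":[0,0,0]},
    {"gripper":1,"linear":[0,0,-0.003],"delta_rot":[0,0,0]},
    {"gripper":1,"linear":[0,0,-0.003],"delta_rot":[0,0,0]},
  ],
)

```text
clock: 23.65
position: [0.5658, -0.1185, 0.0951]
ee_rot: [-0.0, 0.02, 1.0, -0.001]
contact_force: [-1.6, -5.0, 3.9]
width: 0.0081
gripper_force: 47.8
```

Contact on the buffers; press 1 mm more, then let go.

Request:
send_rows(
  increments=[
    {"gripper":1,"linear":[0,0,-0.001],"delta_rot":[0,0,0]},
    {"gripper":1,"linear":[0,0,-0.001],"delta_rot":[0,0,0]},
    {"gripper":0.3,"linear":[0,0,-0.001],"delta_rot":[0,0,0]},
    {"gripper":0.3,"linear":[0,0,-0.001],"delta_rot":[0,0,0]},
    {"gripper":0.3,"linear":[0,0,-0.001],"delta_rot":[0,0,0]},
    {"gripper":0.3,"linear":[0,0,0.01],"delta_rot":[0,0,0]},
    {"gripper":0.3,"linear":[0,0,0.03],"delta_rot":[0,0,0]},
    {"gripper":0.3,"linear":[0,0,0.07],"delta_rot":[0,0,0]},
  ],
)

```text
clock: 24.45
position: [0.5642, -0.1167, 0.1627]
ee_rot: [-0.003, 0.02, 1.0, 0.001]
contact_force: [0.6, -0.4, -0.3]
width: 0.0298
gripper_force: 0.0
```

Request:
send_rows(
  increments=[
    {"gripper":0.3,"linear":[0,0,0.04],"delta_rot":[0,0,0]},
    {"gripper":0.3,"linear":[-0.03,0,0.08],"delta_rot":[0,0,0]},
    {"gripper":0.3,"linear":[-0.06,0,0.09],"delta_rot":[0,0,0]},
    {"gripper":0.3,"linear":[-0.1,0,0.09],"delta_rot":[0,0,0]},
    {"gripper":0.3,"linear":[-0.14,0,0.09],"delta_rot":[0,0,0]},
    {"gripper":0.3,"linear":[-0.18,0,0.09],"delta_rot":[0,0,0]},
    {"gripper":0.3,"linear":[-0.22,0,0.09],"delta_rot":[0,0,0]},
    {"gripper":0.3,"linear":[-0.22,0,0.09],"delta_rot":[0,0,0]},
  ],
)

```text
clock: 25.25
position: [0.3415, -0.1161, 0.2547]
ee_rot: [-0.001, 0.021, 1.0, 0.0]
contact_force: [0.3, 0.6, -0.4]
width: 0.0299
gripper_force: 0.0
```

Run:
```python
from h import *
d=snap("side",5);t=snap("top",5)
a=cv2.resize(d["pixels"][100:400,200:420],None,fx=1.9,fy=2,interpolation=2);b=cv2.resize(t["pixels"][130:300,120:450],(380,196),interpolation=2)
o=np.zeros((600,800,3),np.uint8);o[:,:418]=a;o[:196,418:798]=b;cv2.imwrite("pics/c5.png",o)
im=t["pixels"].astype(int);m=((im[...,2]>110)&(im[...,1]<60)).astype(np.uint8);m[:,:370]=0
v,u=np.nonzero(m);P=p2w(t,np.c_[u,v],.019);print("red",P.mean(0),len(u), cv2.minAreaRect(np.float32(P[:,:2])))
```

```text
red [ 0.5617664  -0.28823341  0.019     ] 222 ((0.5640341639518738, -0.28611424565315247), (0.050683196634054184, 0.10304268449544907), 51.43115234375)
```

View pics/c5.png

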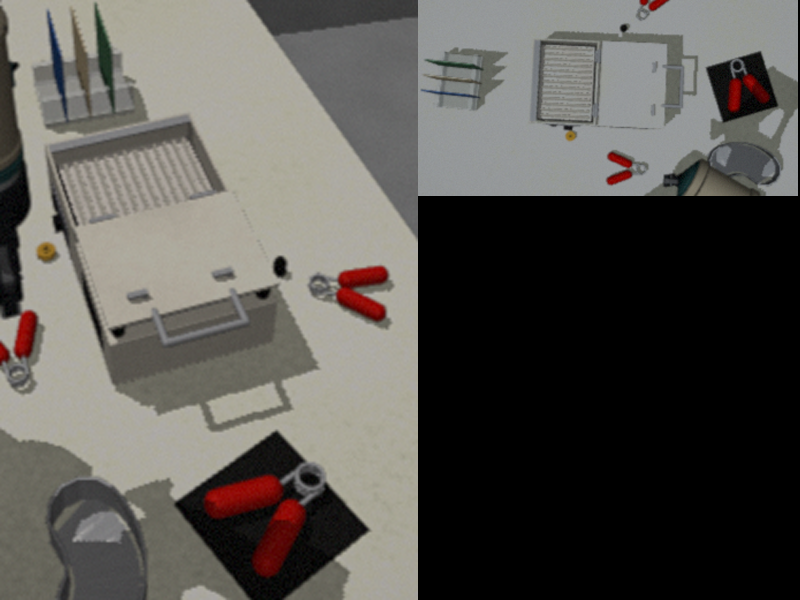

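Hatch lies flat over the buffers, the filter is exposed, and the exerciser is on the mat. Quick numeric check of its centring before handing in.

```bash
cat > c.py <<'E'
import contextlib,io
with contextlib.redirect_stdout(io.StringIO()): from fit import *
T,S=load("top3"),load("side5")
g=lambda x:(np.float64(x)+.5)/3.2-.5+np.array((195,140))
q=lambda x:np.float64(x)/np.array([1.9,2])+np.array((200,100))-.25
x=fit([C(81,1),C(81,-1),(-60,0,16)],[(T,g([(702,213),(640,232),(648,150)])),(S,q([(279,538),(243,496),(311,478)]))],.003,[.576,-.3,-2.8])
print("offset mm",(x[:2]-[.5763,-.3006])*1e3)
E
python3 c.py
```

```text
[ 0.5757752  -0.30120423 -2.84229562] -162.85154323467478
[[[-1.1, 0.3], [-0.1, -0.1], [-0.6, -0.0]], [[0.2, -0.1], [0.6, 0.5], [-0.3, 1.0]]]
offset mm [-0.52479972 -0.60423163]
```

```bash
python3 -c "
from rig import sign_off;print(sign_off())"
```

```text
the job is handed in; nothing more can be done
None
```

The job is handed in at about 25 s of the 72 s allowed: the exerciser lies flat within about 1 mm of the mat's centre, both fasteners were turned to their end stops before the hatch was lifted, the hatch rests folded over on its buffers with the gripper clear, and the other items were not touched.

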